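# Empty the cut-off machine's catch tray into the tote

### The job

Slide the wooden tote on the bench squarely up against the outlet end of the machine bed, centred under the lip of the catch tray. Then drive the orange wedge, thin end first, under the tray's rear edge until the tray is fully tipped and the wedge jams tight and stays there when let go, so that the dowels roll into the tote, and sweep what stays behind over the lip: all three dowels and the block must end in the tote, still in its place. Leave the glue jar, the brush tin and the white cup where they are.

Things in the scene. Friction and masses are not known exactly. Their poses are not given: they have to be found in the camera images.
- bed: brown wooden machine bed, fixed: 80 mm high, x -90 to 90, y -100 (outlet end face) to 170 mm; origin at bench height. y runs from the outlet end to the rear, z up; yaw differs per start. A tilting catch tray is hinged over it. Behind the tray its bare top (y 70 to 170) is the ledge the wedge slides on. A green housing 190 mm high stands at x 110 to 310, y -35 to 155. Bed frame used below
- tray (a joint): tilt of the aluminium catch tray, rad: 0 = at rest, sloping 0.05 rad down to the rear; 0.15 = on its hard stop, sloping 0.10 rad down to the lip. Hinge axis along bed x at y -90, z 97 mm. About 2 to 3 N lifts its rear edge; it falls back unless propped. At tilt q and bed y the floor's top is 102 + (q - 0.05)(y + 90) mm over the bench
- lip (a point): middle of the tray's open lip with the tray level (bed y -130, z 102 mm), 30 mm beyond the bed's end face. The tray is 180 mm wide (x), 200 long, sheet 5 mm, 18 mm walls at both sides and the rear, none at the lip. A divider at bed x -20 makes a near lane (x -85 to -22, with the block) and a far lane (x -18 to 85, with the dowels)
- gap (a point): middle of the slot under the tray's rear edge, on the bed's top face (bed x 0, y +70, z 80 mm). The slot is open to +y, 180 mm wide, 9 mm high with the tray at rest and 33 mm high with the tray on its stop
- wedge_butt (a point): centre of the thick end of the orange plastic wedge, half-way up (19 mm), a good place to grip. Its axes turn with the wedge: the thin tip points to its -y, 145 mm from here. Wedge 40 mm wide (x), 160 long, flat underside; 4 mm high at the tip, rising evenly over 130 mm to 38 mm; the last 30 mm are 38 mm high. 120 g; friction about 0.6 holds it once driven in
- wedge: the same wedge; origin at the middle of its underside, 65 mm from wedge_butt towards the tip
- tote_center (a point): centre of the open light-wood tote, half-way up (27.5 mm over the bench). Tote 240 (x) x 160 (y) x 55 mm high, walls and floor 9 mm, 0.5 kg, loose on the bench. Pushed home squarely, its +y wall touches the bed's outlet end face and its centre is at bed x 0, y -180
- glue: bystander: white glue jar 60 mm wide, 110 high; origin under its centre
- brush_tin: bystander: steel tin 72 mm wide, 100 high, with brushes up to 210; origin under its centre
- pot: bystander: small white cup 60 mm wide, 45 high; origin under its centre
- dowel0_center (a point): centre of wooden dowel 0 with a red band: 24 mm thick, 80 long (its x), 35 g; they lie across the far lane side by side at its rear wall and roll easily
- dowel0: the same dowel 0; origin on its side, 12 mm from the centre
- dowel1_center (a point): centre of wooden dowel 1 with a red band: 24 mm thick, 80 long (its x), 35 g; they lie across the far lane side by side at its rear wall and roll easily
- dowel1: the same dowel 1; origin on its side, 12 mm from the centre
- dowel2_center (a point): centre of wooden dowel 2 with a red band: 24 mm thick, 80 long (its x), 35 g; they lie across the far lane side by side at its rear wall and roll easily
- dowel2: the same dowel 2; origin on its side, 12 mm from the centre
- block_center (a point): centre of the blue wooden block 36 (x) x 26 (y) x 22 mm high, 40 g, in the near lane; it does not roll nor slide by itself on the tipped tray (friction about 0.6)
- block: the same block; origin under its centre
There are look-alikes about, which are no part of the job. What is meant by the block is not purple, and is the smaller of those in its own colour.

How it is judged:
On the way, in this order (a step that is already met when the one before it is completed fails the run):
1. the tote stands squarely against the outlet end of the bed, under the lip (x of tote_center in the frame of bed between -0.025 and 0.025 m and y of tote_center in the frame of bed above -0.192 m and angle between the y axis of tote_center and the y axis of bed, either way round below 0.1 rad), for 0.2 s.
2. the tray is fully tipped by the wedge (value of joint tray above 0.138 rad and contact force between wedge and tray above 2 N), for 0.2 s.
At the end, for the whole second after the job is handed in: All three dowels and the block at rest in the tote; tray within 0.012 rad of its stop, propped by the resting wedge pressing on it with over 4 N; tote flat on the bench, within 35 mm of the bed's centre line and of its home position, within 0.17 rad of square; bystanders in place (x of dowel0_center in the frame of tote_center between -0.115 and 0.115 m and y of dowel0_center in the frame of tote_center between -0.075 and 0.075 m and z of dowel0_center in the frame of tote_center between -0.03 and 0.03 m and linear speed of each of dowel0, dowel1, dowel2, block below 0.05 m/s and x of dowel1_center in the frame of tote_center between -0.115 and 0.115 m and y of dowel1_center in the frame of tote_center between -0.075 and 0.075 m and z of dowel1_center in the frame of tote_center between -0.03 and 0.03 m and x of dowel2_center in the frame of tote_center between -0.115 and 0.115 m and y of dowel2_center in the frame of tote_center between -0.075 and 0.075 m and z of dowel2_center in the frame of tote_center between -0.03 and 0.03 m and x of block_center in the frame of tote_center between -0.115 and 0.115 m and y of block_center in the frame of tote_center between -0.075 and 0.075 m and z of block_center in the frame of tote_center between -0.03 and 0.03 m and value of joint tray above 0.138 rad and contact force between wedge and tray above 4 N and linear speed of wedge below 0.01 m/s and angle between tote_center's own z axis and vertical below 0.05 rad and x of tote_center in the frame of bed between -0.035 and 0.035 m and y of tote_center in the frame of bed above -0.215 m and angle between the y axis of tote_center and the y axis of bed, either way round below 0.17 rad); the robot touches nothing.
It fails at once if the glue jar is displaced by more than 30 mm (distance of glue from where it was at the start of the episode above 0.03 m).
It fails at once if the brush tin is displaced by more than 30 mm (distance of brush_tin from where it was at the start of the episode above 0.03 m).
It fails at once if the white cup is displaced by more than 30 mm (distance of pot from where it was at the start of the episode above 0.03 m).
It also fails if it takes over 69 s, if anything falls off the work surface, if the arm or the gripper's body presses on something with over 40 N, if the wrist force passes 120 N, or if a joint passes its speed limit or range.

### The arm

A 6-joint arm with a two-finger parallel gripper is mounted at the origin on the work surface. World frame = base frame: x ahead of the robot, y to its left, z up, the work surface at z = 0. Lengths are in m, angles in rad, forces in N, time in s.
With the tool pointing down it reaches from about 0.275 to 0.85 m from the base axis. Payload 5.2 kg.
Tool frame: the origin (TCP) lies at the very end of the fingers, on their centre line; the grasp point (between the pads) lies 19 mm behind it (manip.grasp_offset is the distance from the TCP to the grasp point, in m); z points along the fingers, y is the line along which they close (so a half turn about z gives the same grasp; the last joint's range is limited). The gripper opens to 85 mm and grips with 20 to 120 N. Pads are 22 mm wide; open, the fingers measure 114 mm over their backs; the gripper's body (76 mm by 85 mm) begins 54 mm behind the grasp point. The pads swing forward as they close: fully open they stand 13 mm farther back than shut.
Start: joints at [0.963, 0.259, 1.535, -0, 1.348, -0.203], TCP at [0.217, 0.506, 0.231] pointing down, gripper open.
Joint ranges: [-3.14, 3.14], [-0.91, 2.08], [0.19, 2.58], [-1.22, 4.36], [0.22, 2.71], [-3.12, 3.12]. Speed limits (rad/s): [2.57, 2.57, 3.14, 3.14, 3.14, 3.14].

### API

Orientations are given as a unit quaternion [w, x, y, z].
In Python, from station import manip, capture, camera_info gives the robot as it stands.
- The arm moves only by the tool apply_moves, never from a script. Its argument "motion" is a list that holds one entry, the list of rows, each a list of 5 numbers: the finger opening in cm, from 0 to 8.54, then the shift along the tool's x, y, z in cm, then the turn about the tool's z in degrees. In form: [[[fingers, x, y, z, twist], ...]]. A call has 1 to 20 rows; each row is the pose to reach, as a shift and turn from the pose commanded when the call began, along the tool's axes at that moment; what a row does not reach only later rows make up. A row lasts 1/12 s, in which the tool goes at most 41.7 mm and 7.16 degrees, less where a joint would pass 70% of its speed; a pose out of reach is approached as far as the arm can. A call with a gripper value outside its range is refused whole. The fingers move at their own pace and stop on an object; "newtons" is the grip in N (left out, the last holds). Time passes only in rows, so rows that repeat a pose let the fingers close. It gives the time, the measured TCP pose, the force, the opening and the grip force at its end, in the units of the state.
- manip.sense(): the state, without advancing time (a new reading comes with each control period).
- capture(name): name is "scene" or "top" or "wrist"; returns the picture (420x560x3 uint8, blue, green, red); there is no depth.
- camera_info(name): a dict with "vfov" (degrees; the focal length in pixels is half the picture's height over the tangent of half this angle, whatever the lens; pixels are square), "cx", "cy" (the principal point, pixels), "position" and "orientation" of the camera in the world. Camera axes: x right, y up, looking along -z (the intrinsics and any distortion apply to the point x, -y, -z); pixel columns grow to the right and rows downward; lengths in m; the calibration is good to about 2 mm. A picture is of the moment at which its call begins: read the wrist's pose just before it. camera_info takes no time and is no camera call; for the wrist camera it gives the pose at the moment of the call.
- manip.sign_off(): hands the job in; it is judged then, once.
The state is a dict: "t": time; "joint_pos": joint angles; "joint_vel": joint speeds; "joint_torque": joint torques, N m; "eef_pos": TCP position; "orientation": TCP orientation; "force": force on the tool from outside, world axes, zero at the start; "ft_torque": the same for the moment, N m; "gripper_width": opening from 0.0 (shut) to 1.0 (fully open); "grip_force": force on a finger pad.
Only numpy, scipy, OpenCV 4.12 (cv2) and the standard library are available. Lean on these libraries where they do the work, as an engineer would, in place of code of your own. Each camera call takes 0.05 s, during which the arm holds its last target. There are 200 camera calls.

## Working session

There is one attempt and no reset: what is moved stays moved. The work goes in short steps, Python scripts to look and compute and a tool call to move; the robot and the scene stay as the last step left them, time stands still between calls to the robot, and variables do not carry over. Pictures are saved under pics/ and viewed, at most 12 in all, crops included, and the job is handed in when it is done.

Besides the shell and the picture viewer there is one more tool, called after ">>>" as name(argument=value, ...) on one line, values as JSON. apply_moves: Moves the arm, as the interface text tells. Its arguments: {"type":"object","properties":{"motion":{"type":"array"},"newtons":{"type":"number"}},"required":["motion"]}

```bash
mkdir -p pics; ls; python3 - <<'E'
from station import manip,capture,camera_info
import cv2,json
for n in("scene","top"):
    i=capture(n);cv2.imwrite(f"pics/{n}0.png",i);print(n,camera_info(n))
print(manip.sense())
E
```

```text
pics
scene {'vfov': 46.13909410646454, 'cx': 271.5840011892127, 'cy': 211.10415294541045, 'position': array([1.60924436, 0.1036364 , 1.13740488]), 'orientation': array([0.62593714, 0.2688251 , 0.27729769, 0.6775262 ])}
top {'vfov': 42.23401543216826, 'cx': 279.35655332143375, 'cy': 214.0362351023697, 'position': array([0.45455085, 0.01659824, 1.34388768]), 'orientation': array([-0.70389111, -0.02542837,  0.02439178,  0.7094334 ])}
{'t': 0.1, 'joint_pos': array([ 9.63183706e-01,  2.59296022e-01,  1.53596384e+00,  5.02380253e-07,
        1.34799060e+00, -2.02783208e-01]), 'joint_vel': array([ 0.00013648, -0.00120314, -0.0047151 , -0.00038934,  0.00016968,
       -0.00078006]), 'joint_torque': array([ 3.17932572e-03, -4.46964633e+01, -2.91247791e+01, -2.91018669e-04,
        6.19751983e-03, -2.32722407e-06]), 'eef_pos': array([0.21632294, 0.50516664, 0.23054781]), 'orientation': array([-3.26980574e-04,  2.01035308e-01,  9.79583645e-01, -7.61688711e-04]), 'force': array([-0.10464407, -0.37879914,  0.69274534]), 'ft_torque': array([-0.01992762, -0.01369042,  0.03844193]), 'grip_force': 0.0, 'gripper_width': 1.0014548954803704}
```

View pics/scene0.png

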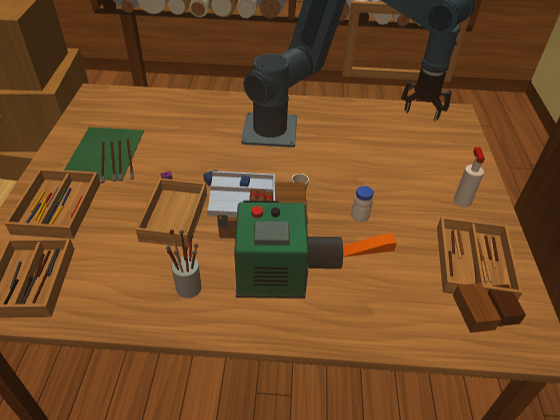

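View pics/top0.png

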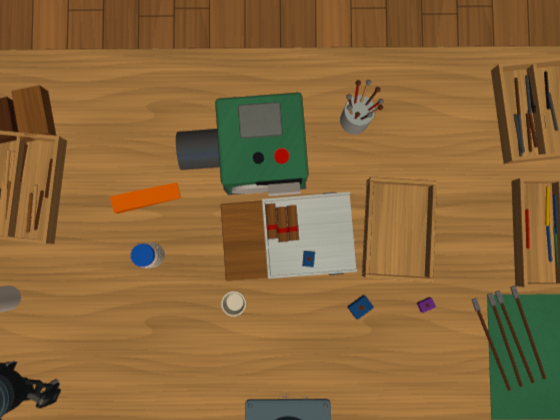

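The top view has world +x up and +y to the left. The wedge is at (112–180, 190–205) px and its thin end seems to point at the bed. The bed ledge is at (222–266, 202–279), the tray at (264–355, 194–277) and the tote at (365–436, 178–278). The block in the near lane is at (309, 258), and the blue and purple look-alikes lie on the bench.

```bash
cat > h.py <<'E'
import numpy as np,cv2
from scipy.spatial.transform import Rotation as R
from station import manip,capture,camera_info
def ray(n,uv,z,info=None):
    c=info or camera_info(n);f=210/np.tan(np.radians(c["vfov"]/2))
    u,v=uv;q=c["orientation"];M=R.from_quat([q[1],q[2],q[3],q[0]]).as_matrix()
    d=M@np.array([(u-c["cx"])/f,-(v-c["cy"])/f,-1]);p=np.array(c["position"])
    return p+d*(z-p[2])/d[2]
def toolmat():
    q=manip.sense()["orientation"];return R.from_quat([q[1],q[2],q[3],q[0]]).as_matrix()
def shift(target):  # cm along tool axes
    s=manip.sense();return (toolmat().T@(np.array(target)-s["eef_pos"])*100).round(2)
def tyaw():
    M=toolmat();return np.degrees(np.arctan2(M[1,1],M[0,1])) # heading of tool y
E
python3 - <<'E'
from h import *
i=cv2.imread("pics/top0.png")
hsv=cv2.cvtColor(i,cv2.COLOR_BGR2HSV)
m=cv2.inRange(hsv,(5,225,150),(14,255,255)); 
n,l,st,c=cv2.connectedComponentsWithStats(m)
k=1+np.argmax(st[1:,4]);print("wedge",st[k])
r=cv2.minAreaRect(np.argwhere(l==k)[:,::-1].astype(np.float32));print(r,cv2.boxPoints(r))
m=cv2.inRange(hsv[:,:],(0,0,110),(179,60,255));m[:185]=0;m[290:]=0;m[:,:255]=0;m[:,362:]=0
m=cv2.morphologyEx(m,cv2.MORPH_CLOSE,np.ones((25,25)));m=cv2.morphologyEx(m,cv2.MORPH_OPEN,np.ones((15,15)))
r=cv2.minAreaRect(np.argwhere(m>0)[:,::-1].astype(np.float32));print("tray",r,cv2.boxPoints(r))
c=cv2.resize(i[170:320,212:445],None,fx=3.4,fy=3.4,interpolation=cv2.INTER_CUBIC);cv2.imwrite("pics/c1.png",c)
print("toolyaw",tyaw())
E
```

```text
wedge [ 110  183   71   30 1165]
((144.94268798828125, 196.8737335205078), (17.957504272460938, 68.40548706054688), 76.20051574707031) [[109.5855   196.31235 ]
 [176.01657  179.99594 ]
 [180.29987  197.43512 ]
 [113.868805 213.75153 ]]
tray ((308.17230224609375, 228.3692626953125), (93.20836639404297, 88.13086700439453), 85.84036254882812) [[260.8425  185.08417]
 [348.74118 178.69153]
 [355.5021  271.65436]
 [267.60342 278.047  ]]
toolyaw 66.80499239670576
```

View pics/c1.png

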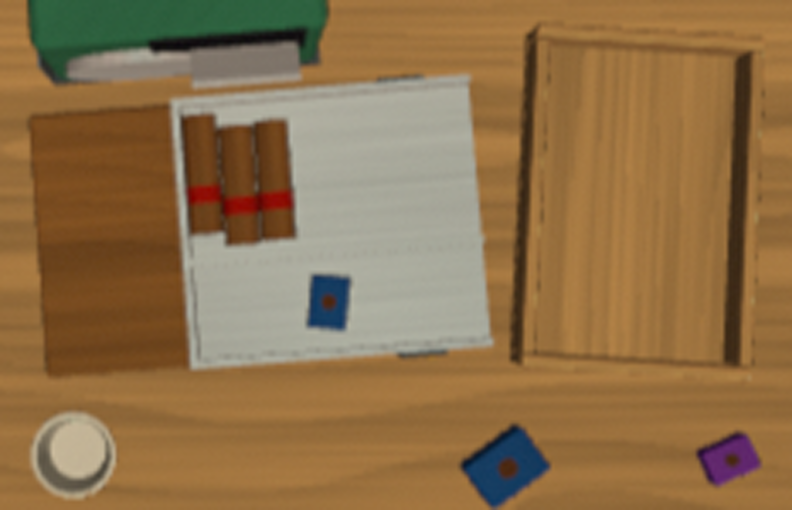

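The crop shows the ledge's rear corners at (30,116) and (48,377), and the tray's at (172,100), (190,368), (469,76) and (491,345). The tote's rim corners are at (540,25), (765,38), (750,375) and (524,362). The dowels sit at the rear of the far lane and the block at (329,302).

```bash
cat >> h.py <<'E'
def fit(P,W): # bed pts P (xy) -> world W: yaw,t
    P=np.array(P);W=np.array(W)[:,:2];p=P-P.mean(0);w=W-W.mean(0)
    a=np.arctan2((p[:,0]*w[:,1]-p[:,1]*w[:,0]).sum(),(p*w).sum())
    M=np.array([[np.cos(a),-np.sin(a)],[np.sin(a),np.cos(a)]]);t=W.mean(0)-M@P.mean(0)
    return a,t,(P@M.T+t-W)
E
python3 - <<'E'
from h import *
C=lambda u,v,z:ray("top",(u/3.4+212,v/3.4+170),z)
W=[C(30,116,.08),C(48,377,.08),C(172,100,.112),C(190,368,.112),C(469,76,.119),C(491,345,.119)]
P=[(.09,.17),(-.09,.17),(.09,.07),(-.09,.07),(.09,-.13),(-.09,-.13)]
a,t,r=fit(P,W);print("bed",a,np.degrees(a),t);print((r*1000).round(1))
T=[C(540,25,.055),C(765,38,.055),C(750,375,.055),C(524,362,.055)]
b,tt,r=fit([(.12,.08),(.12,-.08),(-.12,-.08),(-.12,.08)],T);print("tote",np.degrees(b),tt,(r*1000).round(1))
M=np.array([[np.cos(a),-np.sin(a)],[np.sin(a),np.cos(a)]])
print("tote in bed",M.T@(tt-t),"home",M@[0,-.18]+t,"bedx",M[:,0])
bl=C(329,302,.118)[:2];print("block",bl,M.T@(bl-t))
# wedge
for uv,z in(((110,196),.038),((114,213),.038),((176,180),.0),((180,197),.0),((145,197),.02)): print(uv,ray("top",uv,z))
for n,u,z in(("glue",(145,256),.11),("cup",(233,303),.045)): print(n,ray("top",u,z), M.T@(ray("top",u,z)[:2]-t))
i=cv2.imread("pics/top0.png");s=cv2.imread("pics/scene0.png")
c1=cv2.resize(i[165:235,95:200],None,fx=5,fy=5,interpolation=2);c2=cv2.resize(s[215:285,320:410],None,fx=5,fy=5,interpolation=2)
o=np.zeros((700,525,3),np.uint8);o[:350,:525]=c1;o[350:,:450]=c2;cv2.imwrite("pics/c2.png",cv2.resize(o,None,fx=.85,fy=.85))
E
```

```text
bed 0.06818773112262724 3.906869207899392 [ 0.49074806 -0.01956722]
[[ 0.9  1.7]
 [-0.5  1.6]
 [ 0.6  0.4]
 [-0.6 -0.9]
 [ 0.4 -1. ]
 [-0.8 -1.8]]
tote -3.9115890169125827 [ 0.50885726 -0.2714996 ] [[ 2.4  1. ]
 [ 2.  -1. ]
 [-2.6 -1.6]
 [-1.8  1.7]]
tote in bed [ 0.00090173 -0.25258079] home [ 0.50301234 -0.19914892] bedx [0.99767612 0.0681349 ]
block [ 0.43968986 -0.04722956] [-0.05282431 -0.02411921]
(110, 196) [0.5936269 0.4267294 0.038    ]
(114, 213) [0.55238908 0.41650482 0.038     ]
(176, 180) [0.63639557 0.27483834 0.        ]
(180, 197) [0.59379226 0.26466111 0.        ]
(145, 197) [0.59240201 0.3466489  0.02      ]
glue [0.44883914 0.3229204  0.11      ] [-0.01847617  0.34454718]
cup [0.33595128 0.12954598 0.045     ] [-0.14427723  0.15931375]
```

View pics/c2.png

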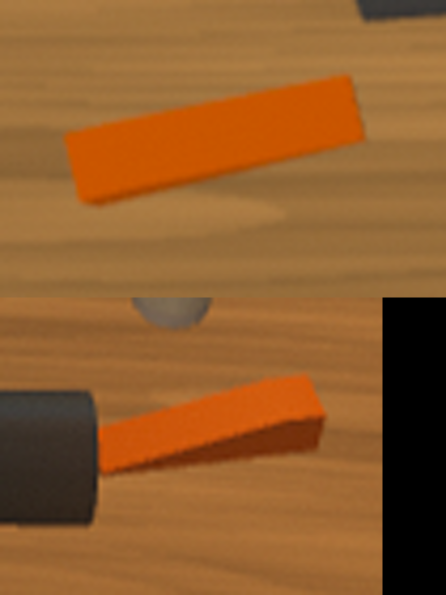

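The wedge's thick end is at the +y (left) end, so its tip points at the bed. The tote comes first: I'll grip its -y wall at the middle.

```bash
cat >> h.py <<'E'
A=0.06819;T0=np.array([.49075,-.01957]);MB=np.array([[np.cos(A),-np.sin(A)],[np.sin(A),np.cos(A)]])
def bed(x,y,z): return np.r_[MB@[x,y]+T0,z]
def show():
    s=manip.sense();print("t",s["t"],"bed tcp",(MB.T@(s["eef_pos"][:2]-T0)).round(4),s["eef_pos"].round(4),"yaw",tyaw().round(2),"F",s["force"].round(1),"j",s["joint_pos"].round(2),s["gripper_width"],s["grip_force"])
E
python3 -c "
from h import *
show();print(shift([.5037,-.3468,.13]))"
```

```text
t 0.1 bed tcp [-0.238   0.5422] [0.2163 0.5052 0.2305] yaw 66.8 F [-0.1 -0.4  0.7] j [ 0.96  0.26  1.54  0.    1.35 -0.2 ] 1.0014548954803704 0.0
[-59.97 -66.98  10.14]
```

>>> apply_moves(motion=[[[8.5,-60,-67,0,-19.3],[8.5,-60,-67,0,-19.3],[8.5,-60,-67,0,-19.3],[8.5,-60,-67,0,-19.3],[8.5,-60,-67,0,-19.3],[8.5,-60,-67,0,-19.3],[8.5,-60,-67,0,-19.3],[8.5,-60,-67,0,-19.3],[8.5,-60,-67,0,-19.3],[8.5,-60,-67,0,-19.3],[8.5,-60,-67,0,-19.3],[8.5,-60,-67,0,-19.3],[8.5,-60,-67,0,-19.3],[8.5,-60,-67,0,-19.3],[8.5,-60,-67,0,-19.3],[8.5,-60,-67,0,-19.3],[8.5,-60,-67,0,-19.3],[8.5,-60,-67,0,-19.3],[8.5,-60,-67,0,-19.3],[8.5,-60,-67,0,-19.3]]])

```text
t: 1.77
eef_pos: [0.4817, -0.2817, 0.2308]
orientation: [-0.0, 0.034, 0.999, 0.0]
force: [1.6, 1.2, -0.1]
gripper_width: 0.996
grip_force: 0.0
```

```bash
python3 -c "
from h import *
show();print(shift([.5037,-.3468,.022]))"
```

```text
t 1.7667 bed tcp [-0.0269 -0.2609] [ 0.4817 -0.2817  0.2308] yaw 86.08 F [ 1.6  1.2 -0.1] j [-0.73  0.27  1.52  0.    1.35 -2.23] 0.9956169802394754 0.0
[-2.66 -6.35 20.87]
```

>>> apply_moves(motion=[[[6,-2.7,-6.4,8,0],[6,-2.7,-6.4,12,0],[6,-2.7,-6.4,16,0],[6,-2.7,-6.4,19,0],[6,-2.7,-6.4,20.8,0],[6,-2.7,-6.4,20.8,0],[6,-2.7,-6.4,20.8,0],[0,-2.7,-6.4,20.8,0],[0,-2.7,-6.4,20.8,0],[0,-2.7,-6.4,20.8,0],[0,-2.7,-6.4,20.8,0],[0,-2.7,-6.4,20.8,0],[0,-2.7,-6.4,20.8,0],[0,-2.7,-6.4,20.8,0]]], newtons=40)

```text
t: 2.93
eef_pos: [0.5055, -0.3464, 0.0257]
orientation: [0.002, 0.034, 0.999, -0.001]
force: [-0.3, -0.2, 6.9]
gripper_width: 0.097
grip_force: 40.4
```

```bash
python3 -c "
from h import *
show();print(shift(bed(0,-.2555,.023)))
i=capture('wrist');cv2.imwrite('pics/w1.png',i)"
```

```text
t 2.9333 bed tcp [-0.0076 -0.3271] [ 0.5055 -0.3464  0.0257] yaw 86.12 F [-0.3 -0.2  6.9] j [-0.78  0.57  1.61  0.    0.96 -2.29] 0.0969200455665262 40.39360463619232
[0.22 7.19 0.25]
```

View pics/w1.png

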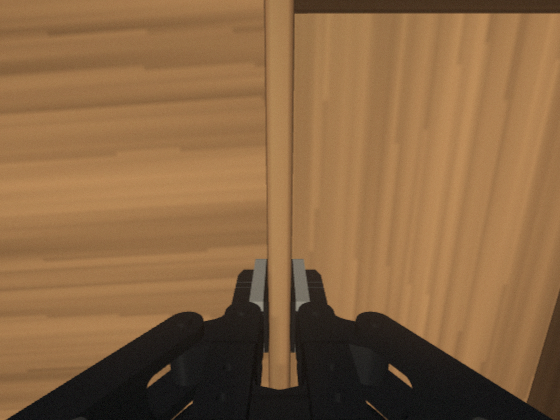

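The grip is firm on the -y wall. Next I drag the tote home with a 7.8° turn and press gently.

>>> apply_moves(motion=[[[0,0,1,-0.2,-1.5],[0,0,2,-0.2,-3],[0,0,3,-0.2,-5],[0,0,4,-0.2,-7],[0,0,5,-0.2,-7.8],[0,0,5.8,-0.2,-7.8],[0,0,6.4,-0.2,-7.8],[0,0,6.8,-0.2,-7.8],[0,0,7.2,-0.2,-7.8],[0,0,7.4,-0.2,-7.8],[0,0,7.4,-0.2,-7.8]]])

```text
t: 3.9
eef_pos: [0.5097, -0.2758, 0.026]
orientation: [0.001, -0.034, 0.999, -0.004]
force: [-2.7, -16.5, -1.9]
gripper_width: 0.096
grip_force: 39.8
```

```bash
python3 -c "
from h import *
show();print(shift(bed(0.002,-.2555,.023)))"
```

```text
t 3.9 bed tcp [ 0.0014 -0.2569] [ 0.5097 -0.2758  0.026 ] yaw 93.95 F [ -2.7 -16.5  -1.9] j [-0.69  0.52  1.7  -0.01  0.91 -2.32] 0.09630489465016794 39.779266119003296
[-0.06  0.14  0.3 ]
```

The tote meets the bed with 16 N. I'll release it and lift, staying clear of the tray.

>>> apply_moves(motion=[[[0,0,-0.3,0,0],[0,0,-0.3,0,0],[4,0,-0.3,0,0],[4,0,-0.3,0,0],[4,0,-0.3,0,0],[4,0,-0.3,-4,0],[4,0,-0.3,-8,0],[4,0,-0.3,-12,0],[6,0,-0.3,-16,0],[6,0,-0.3,-20.5,0],[6,0,-0.3,-20.5,0]]])

```text
t: 4.82
eef_pos: [0.5125, -0.2761, 0.2388]
orientation: [0.005, -0.034, 0.999, -0.004]
force: [1.0, -0.8, 0.5]
gripper_width: 0.703
grip_force: 0.0
```

```bash
python3 - <<'E'
from h import *
show();i=capture("top");cv2.imwrite("pics/top1.png",i)
# tote outer -y rim via crop
c=cv2.resize(i[160:300,250:450],None,fx=4,fy=4,interpolation=2);cv2.imwrite("pics/c3.png",c)
print(shift([.577,.407,.22]))
E
```

```text
t 4.8167 bed tcp [ 0.0042 -0.2574] [ 0.5125 -0.2761  0.2388] yaw 93.94 F [ 1.  -0.8  0.5] j [-0.69  0.3   1.46  0.    1.37 -2.33] 0.7027856467739585 0.0
[-11.19  67.66   1.25]
```

View pics/c3.png

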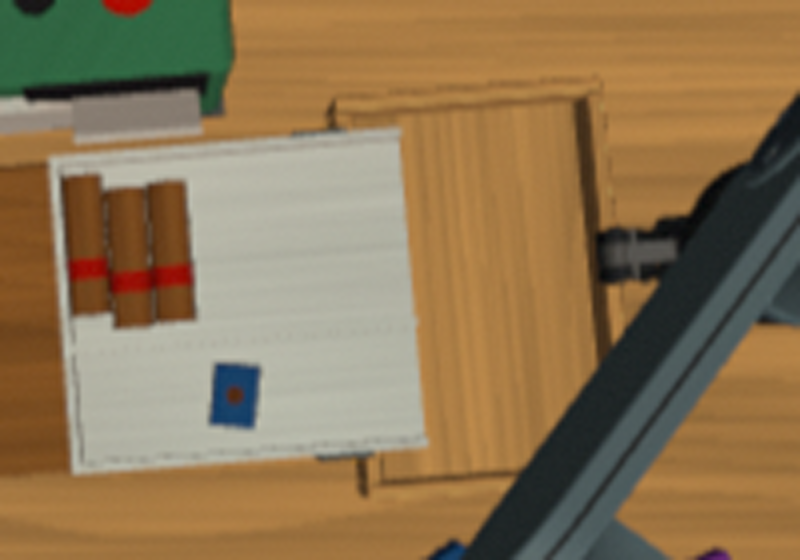

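The tote is square and home: its +y rim is at the bed end and it overlaps under the lip. On to the wedge.

>>> apply_moves(motion=[[[8.5,-11.2,67.7,0,78.4],[8.5,-11.2,67.7,0,78.4],[8.5,-11.2,67.7,0,78.4],[8.5,-11.2,67.7,0,78.4],[8.5,-11.2,67.7,0,78.4],[8.5,-11.2,67.7,0,78.4],[8.5,-11.2,67.7,0,78.4],[8.5,-11.2,67.7,0,78.4],[8.5,-11.2,67.7,0,78.4],[8.5,-11.2,67.7,0,78.4],[8.5,-11.2,67.7,0,78.4],[8.5,-11.2,67.7,0,78.4],[8.5,-11.2,67.7,0,78.4],[8.5,-11.2,67.7,0,78.4],[8.5,-11.2,67.7,0,78.4],[8.5,-11.2,67.7,0,78.4],[8.5,-11.2,67.7,0,78.4],[8.5,-11.2,67.7,0,78.4],[8.5,-11.2,67.7,0,78.4],[8.5,-11.2,67.7,0,78.4]]])

```text
t: 6.53
eef_pos: [0.5737, 0.4092, 0.2276]
orientation: [-0.001, 0.604, 0.797, -0.002]
force: [0.7, -0.5, -0.6]
gripper_width: 0.996
grip_force: 0.0
```

```bash
python3 - <<'E'
from h import *
show();ci=camera_info("wrist");i=capture("wrist");cv2.imwrite("pics/w2.png",i)
hsv=cv2.cvtColor(i,cv2.COLOR_BGR2HSV);m=cv2.inRange(hsv,(5,215,120),(14,255,255))
n,l,st,c=cv2.connectedComponentsWithStats(m);k=1+np.argmax(st[1:,4]);print(st[k])
r=cv2.minAreaRect(np.argwhere(l==k)[:,::-1].astype(np.float32));b=cv2.boxPoints(r);print(r)
for p in b: print(p,ray("wrist",p,.038,ci),ray("wrist",p,.004,ci))
E
```

```text
t 6.5333 bed tcp [0.1119 0.4221] [0.5737 0.4092 0.2276] yaw 15.64 F [ 0.7 -0.5 -0.6] j [ 0.46  0.55  1.11 -0.    1.49  0.19] 0.9956112806181548 0.0Traceback (most recent call last):
  File "<stdin>", line 4, in <module>
    return _wrapfunc(a, 'argmax', axis=axis, out=out, **kwds)
    return bound(*args, **kwds)
ValueError: attempt to get argmax of an empty sequence
```

View pics/w2.png

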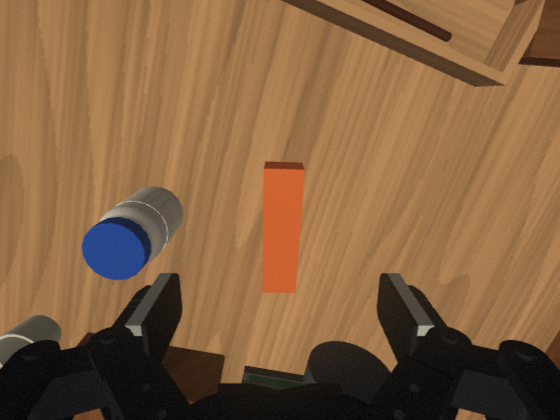

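Glue jar at left and wedge in the middle. The thick end's top edge is at (265,169)–(303,170) and the tip end at (263,292)–(297,292).

```bash
python3 - <<'E'
from h import *
R_=lambda u,v,z:ray("wrist",(u,v),z)[:2]
a,b,c,d=R_(265,169,.038),R_(303,170,.038),R_(263,292,.004),R_(297,292,.004)
B=(a+b)/2;Tp=(c+d)/2;D=(Tp-B);L=np.linalg.norm(D);D/=L
print(a,b,c,d,"len",L,"width",np.linalg.norm(a-b),np.linalg.norm(c-d))
g=B+D*.015;print("butt",g,"yaw",np.degrees(np.arctan2(-D[1],-D[0]))-90,shift([*g,.006]))
E
```

```text
[0.55720474 0.41488545] [0.59343087 0.42398973] [0.59435982 0.25952459] [0.63433738 0.27079164] len 0.15914006353250587 width 0.03735264225466151 0.041534945301971264
butt [0.57899671 0.40489573] yaw 14.197237197902822 [-0.41  0.46 22.23]
```

>>> apply_moves(motion=[[[8.5,-0.4,0.5,4,1.4],[8.5,-0.4,0.5,8,1.4],[8.5,-0.4,0.5,12,1.4],[8.5,-0.4,0.5,16,1.4],[8.5,-0.4,0.5,19,1.4],[8.5,-0.4,0.5,21,1.4],[8.5,-0.4,0.5,21.5,1.4],[8.5,-0.4,0.5,21.5,1.4],[8.5,-0.4,0.5,21.5,1.4]]])

```text
t: 7.33
eef_pos: [0.5819, 0.4052, 0.0165]
orientation: [0.0, 0.615, 0.788, 0.001]
force: [0.3, 0.7, -0.0]
gripper_width: 0.995
grip_force: 0.0
```

```bash
python3 - <<'E'
from h import *
show();print(shift([.579,.4049,.006]))
E
```

```text
t 7.3333 bed tcp [0.1199 0.4176] [0.5819 0.4052 0.0165] yaw 14.03 F [ 0.3  0.7 -0. ] j [ 0.45  0.72  1.34 -0.    1.08  0.21] 0.995136833873605 0.0
[ 0.04 -0.29  1.05]
```

>>> apply_moves(motion=[[[8.5,0,-0.3,1.3,0],[8.5,0,-0.3,1.3,0],[3,0,-0.3,1.3,0],[3,0,-0.3,1.3,0],[3,0,-0.3,1.3,0],[3,0,-0.3,1.3,0],[3,0,-0.3,1.3,0],[3,0,-0.3,1.3,0],[3,0,-0.3,1.3,0],[3,0,-0.3,1.3,0]]], newtons=80)

```text
t: 8.17
eef_pos: [0.5791, 0.4057, 0.0038]
orientation: [0.001, 0.615, 0.789, 0.001]
force: [0.1, -0.2, 6.7]
gripper_width: 0.461
grip_force: 81.1
```

```bash
python3 - <<'E'
from h import *
show();print(shift(bed(0,.245,.16)))
E
```

```text
t 8.1667 bed tcp [0.1171 0.4183] [0.5791 0.4057 0.0038] yaw 14.11 F [ 0.1 -0.2  6.7] j [ 0.45  0.73  1.36 -0.    1.05  0.21] 0.4614294643015818 81.09251618385315
[-14.97 -14.56 -15.66]
```

```bash
python3 - <<'E'
from h import *
print(shift(bed(-.015,.25,.21)))
E
```

```text
[-14.21 -15.93 -20.66]
```

>>> apply_moves(motion=[[[3,0,0,-4,0],[3,0,0,-8,0],[3,0,0,-12,0],[3,0,0,-16,0],[3,0,0,-20.6,0],[3,-4,-4,-20.6,3],[3,-7,-8,-20.6,7],[3,-11,-12,-20.6,10],[3,-14.1,-15.9,-20.6,10.2],[3,-14.1,-15.9,-20.6,10.2],[3,-14.1,-15.9,-20.6,10.2],[3,-14.1,-15.9,-20.6,10.2]]])

```text
t: 9.17
eef_pos: [0.4564, 0.228, 0.2083]
orientation: [-0.0, 0.683, 0.73, -0.001]
force: [-0.1, 0.5, -0.7]
gripper_width: 0.457
grip_force: 81.0
```

```bash
python3 - <<'E'
from h import *
show();print(shift(bed(-.015,.25,.09)))
i=capture("scene");cv2.imwrite("pics/s2.png",cv2.resize(i[100:310,180:440],None,fx=3,fy=3,interpolation=2)[:600,:780])
E
```

```text
t 9.1667 bed tcp [-0.0174  0.2494] [0.4564 0.228  0.2083] yaw 3.79 F [-0.1  0.5 -0.7] j [ 0.24  0.21  1.66 -0.    1.27  0.18] 0.4573590429063984 81.04368925094604
[ 0.07  0.26 11.83]
```

View pics/s2.png

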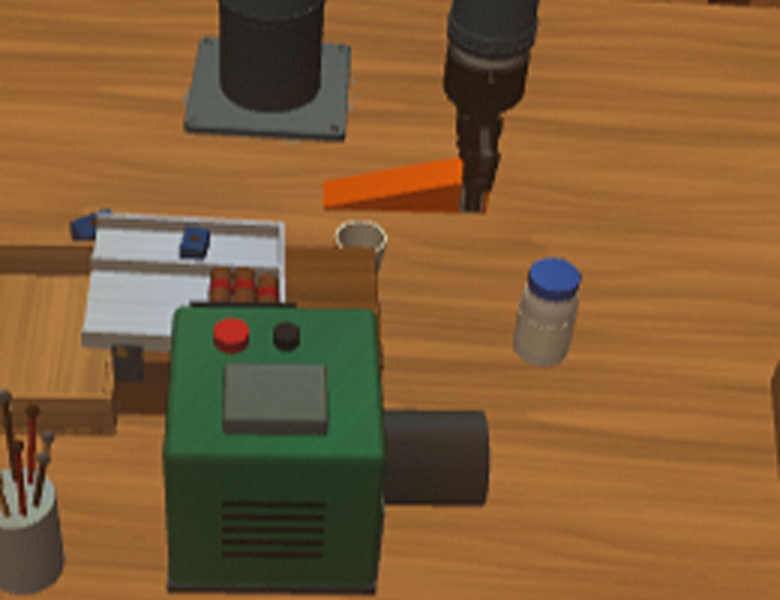

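The wedge is held level and points at the slot. Now I lower it onto the ledge.

>>> apply_moves(motion=[[[3,0,0.2,4,0],[3,0,0.2,8,0],[3,0,0.2,11,0],[3,0,0.2,11.6,0],[3,0,0.2,12.1,0],[3,0,0.2,12.3,0],[3,0,0.2,12.3,0]]])

```text
t: 9.8
eef_pos: [0.4618, 0.2306, 0.0865]
orientation: [0.001, 0.682, 0.731, 0.001]
force: [-0.3, 0.1, -1.0]
gripper_width: 0.456
grip_force: 81.0
```

```bash
python3 - <<'E'
from h import *
show();print(shift(bed(-.015,.215,.084)))
E
```

```text
t 9.8 bed tcp [-0.0118  0.2516] [0.4618 0.2306 0.0865] yaw 3.94 F [-0.3  0.1 -1. ] j [0.25 0.34 1.81 0.   0.99 0.18] 0.45629257773458204 80.98536014556885
[-3.66 -0.32  0.24]
```

>>> apply_moves(motion=[[[3,-1,-0.1,0.25,0],[3,-2,-0.1,0.25,0],[3,-3,-0.1,0.25,0],[3,-4,-0.1,0.25,0],[3,-5,-0.1,0.25,0],[3,-6,-0.1,0.25,0],[3,-7,-0.1,0.25,0],[3,-7,-0.1,0.25,0]]])

```text
t: 10.47
eef_pos: [0.465, 0.1581, 0.0838]
orientation: [0.001, 0.683, 0.73, 0.001]
force: [-0.2, -1.4, 6.4]
gripper_width: 0.451
grip_force: 81.9
```

```bash
python3 - <<'E'
from h import *
show();print(shift(bed(-.012,.105,.084)))
E
```

```text
t 10.4667 bed tcp [-0.0136  0.179 ] [0.465  0.1581 0.0838] yaw 3.82 F [-0.2 -1.4  6.4] j [ 0.1   0.31  1.87 -0.    0.96  0.03] 0.45060052232690645 81.9310212135315
[-7.4   0.17 -0.02]
```

>>> apply_moves(motion=[[[3,-0.8,0.1,0,0],[3,-1.6,0.1,0,0],[3,-2.4,0.1,0,0],[3,-3.2,0.1,0,0],[3,-4,0.1,0,0],[3,-4.8,0.1,0,0],[3,-5.6,0.1,0,0],[3,-6.2,0.1,0,0],[3,-6.6,0.1,0,0],[3,-6.8,0.1,0,0],[3,-7,0.1,0,0],[3,-7,0.1,0,0]]])

```text
t: 11.47
eef_pos: [0.4704, 0.0899, 0.0838]
orientation: [0.0, 0.683, 0.73, 0.001]
force: [-0.1, 4.9, 5.9]
gripper_width: 0.46
grip_force: 82.1
```

```bash
python3 - <<'E'
from h import *
show();print(shift(bed(-.012,.105,.084)))
i=capture("scene");cv2.imwrite("pics/s3.png",cv2.resize(i[130:290,140:340],None,fx=3.7,fy=3.7,interpolation=2))
E
```

```text
t 11.4667 bed tcp [-0.0128  0.1106] [0.4704 0.0899 0.0838] yaw 3.84 F [-0.1  4.9  5.9] j [-0.05  0.29  1.9   0.    0.95 -0.11] 0.4599921231710506 82.1156394481659
[-0.56  0.08 -0.02]
```

View pics/s3.png

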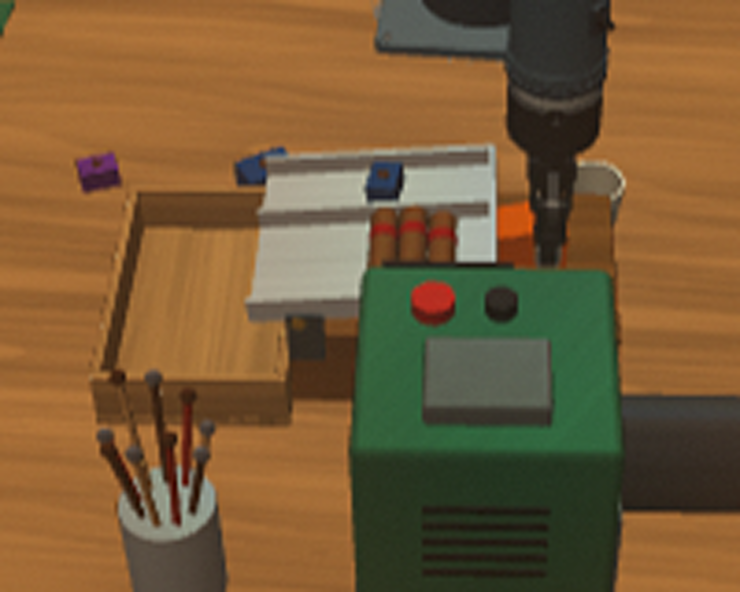

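The tray is rising on the wedge and the dowels are still in their lane. I'll keep driving until it jams.

>>> apply_moves(motion=[[[3,-0.3,0.1,0,0],[3,-0.6,0.1,0,0],[3,-0.8,0.1,0,0],[3,-1,0.1,0,0],[3,-1.2,0.1,0,0],[3,-1.2,0.1,0,0],[3,-1.2,0.1,0,0]]])

```text
t: 12.1
eef_pos: [0.4721, 0.0788, 0.0838]
orientation: [-0.0, 0.683, 0.73, 0.001]
force: [-1.0, 7.7, 6.5]
gripper_width: 0.456
grip_force: 82.1
```

```bash
python3 -c "
from h import *
show()"
```

```text
t 12.1 bed tcp [-0.0119  0.0995] [0.4721 0.0788 0.0838] yaw 3.85 F [-1.   7.7  6.5] j [-0.07  0.29  1.9   0.    0.95 -0.14] 0.4561219858889925 82.14885950088501
```

>>> apply_moves(motion=[[[3,-0.2,0,0,0],[3,-0.4,0,0,0],[3,-0.5,0,0,0],[3,-0.6,0,0,0],[3,-0.7,0,0,0],[3,-0.7,0,0,0],[3,-0.7,0,0,0]]])

```text
t: 12.68
eef_pos: [0.4721, 0.0777, 0.0838]
orientation: [-0.003, 0.683, 0.73, 0.005]
force: [1.3, 35.8, 7.6]
gripper_width: 0.459
grip_force: 82.2
```

```bash
python3 -c "
from h import *
show()
i=capture('top');cv2.imwrite('pics/t2.png',cv2.resize(i[160:300,200:400],None,fx=4,fy=4,interpolation=2))"
```

```text
t 12.6833 bed tcp [-0.012   0.0983] [0.4721 0.0777 0.0838] yaw 3.79 F [ 1.3 35.8  7.6] j [-0.08  0.29  1.9   0.01  0.95 -0.15] 0.45878180066656443 82.18559145927429
```

View pics/t2.png

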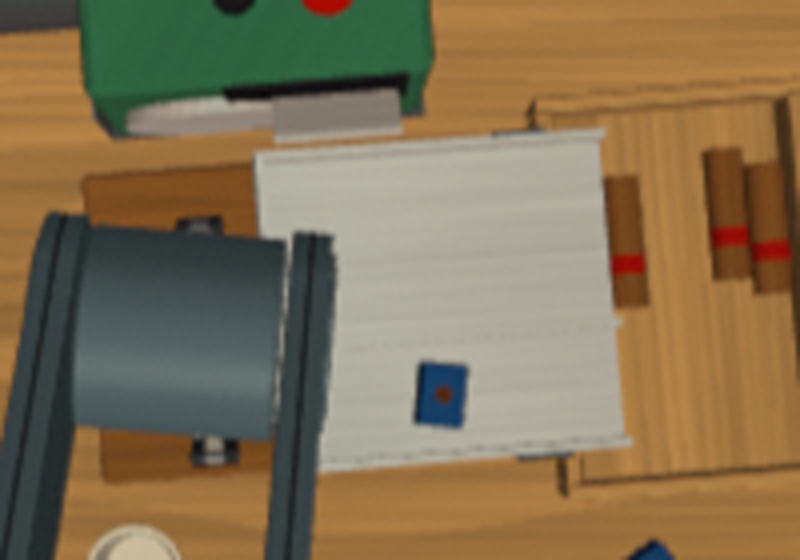

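The tray is fully tipped, the wedge is jammed at about 36 N, and the dowels are already in or falling into the tote. I release and lift.

>>> apply_moves(motion=[[[3,0,0,0,0],[6.5,0,0,0,0],[6.5,0,0,0,0],[6.5,0,0,0,0],[6.5,0,0,0,0],[6.5,0.3,0,-4,0],[6.5,0.3,0,-8,0],[0,0.3,0,-12,0],[0,0.3,0,-12,0],[0,0.3,0,-12,0]]])

```text
t: 13.57
eef_pos: [0.4737, 0.0734, 0.2053]
orientation: [0.003, 0.683, 0.73, 0.002]
force: [-0.8, 0.3, -1.1]
gripper_width: 0.344
grip_force: 0.0
```

```bash
python3 -c "
from h import *
i=capture('top');hsv=cv2.cvtColor(i,cv2.COLOR_BGR2HSV)
m=cv2.inRange(hsv,(100,120,40),(125,255,255))[200:290,270:360]
n,l,st,c=cv2.connectedComponentsWithStats(m)
for k in range(1,n):
  if st[k,4]>30:
    p=ray('top',c[k]+[270,200],.128);print(st[k],MB.T@(p[:2]-T0))
show();print(shift(bed(-.053,.025,.16)))
print(shift(bed(-.053,.025,.118)))"
```

```text
[ 34  51  12  15 137] [-0.05148697 -0.02554733]
t 13.6167 bed tcp [-0.0122  0.0942] [0.4722 0.0736 0.2033] yaw 3.86 F [ 0.5  0.  -0.4] j [-0.08  0.15  1.75 -0.    1.25 -0.15] 0.2548911437607441 0.0
[-6.92 -4.09  4.33]
[-6.92 -4.09  8.53]
```

>>> apply_moves(motion=[[[0,-3.5,-2,0,0],[0,-7.1,-4,0,0],[0,-7.1,-4,0,0],[0,-7.1,-4,3,0],[0,-7.1,-4,6,0],[0,-7.1,-4,8,0],[0,-7.1,-4,8.3,0],[0,-7.1,-4,8.3,0],[0,-7.1,-4,8.3,0]]])

```text
t: 14.37
eef_pos: [0.4368, 0.0007, 0.1197]
orientation: [-0.0, 0.683, 0.731, -0.0]
force: [0.4, 1.3, -0.4]
gripper_width: -0.0
grip_force: 0.0
```

```bash
python3 -c "
from h import *
show();print(shift(bed(-.053,-.14,.102)))"
```

```text
t 14.3667 bed tcp [-0.0525  0.0239] [0.4368 0.0007 0.1197] yaw 3.9 F [ 0.4  1.3 -0.4] j [-0.25  0.17  1.95 -0.    1.02 -0.32] -0.0004230846520501775 0.0
[-16.39  -0.05   1.77]
```

>>> apply_moves(motion=[[[0,-1,0,0.2,0],[0,-2,0,0.3,0],[0,-3,0,0.4,0],[0,-4,0,0.5,0],[0,-5,0,0.6,0],[0,-6,0,0.7,0],[0,-7,0,0.8,0],[0,-8,0,0.9,0],[0,-9,0,1,0],[0,-10,0,1.1,0],[0,-11,0,1.2,0],[0,-12,0,1.3,0],[0,-13,0,1.4,0],[0,-14,0,1.5,0],[0,-15,0,1.6,0],[0,-16,0,1.7,0],[0,-16.8,0,1.7,0],[0,-16.8,0,1.7,0]]])

```text
t: 15.87
eef_pos: [0.4486, -0.1687, 0.1028]
orientation: [0.0, 0.683, 0.73, -0.0]
force: [-0.5, -0.1, 0.3]
gripper_width: -0.0
grip_force: 0.0
```

>>> apply_moves(motion=[[[0,0,0,-4,0],[0,0,0,-8,0],[0,4,-4,-11,0],[0,8,-8,-11,0],[0,11,-11,-11,0],[0,11,-11,-11,0],[0,11,-11,-11,0]]])

```text
t: 16.45
eef_pos: [0.3259, -0.0602, 0.2125]
orientation: [-0.002, 0.682, 0.732, -0.0]
force: [-0.3, 0.8, -1.0]
gripper_width: 0.007
grip_force: 0.0
```

```bash
python3 -c "
from h import *
show()
i=capture('top');s=capture('scene')
o=np.zeros((600,560,3),np.uint8);o[:300]=cv2.resize(i[170:290,210:450],(560,300));o[300:]=cv2.resize(s[150:270,130:340],(560,300));cv2.imwrite('pics/f.png',o)"
```

```text
t 16.45 bed tcp [-0.1672 -0.0293] [ 0.3259 -0.0602  0.2125] yaw 4.03 F [-0.3  0.8 -1. ] j [-0.52 -0.14  2.01  0.    1.27 -0.59] 0.007020478159203138 0.0
```

View pics/f.png

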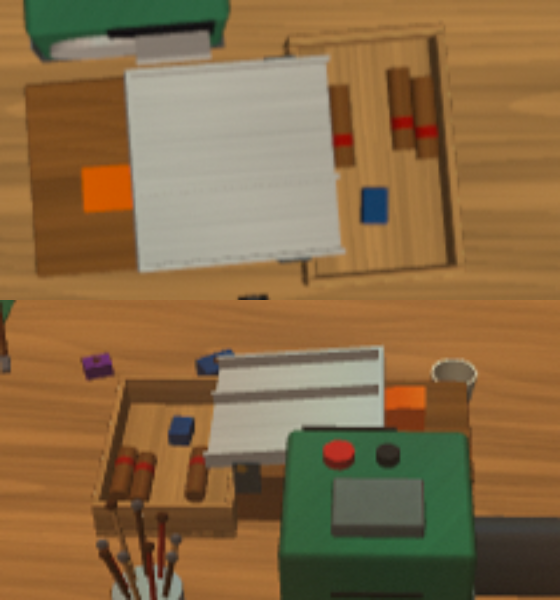

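The tray is empty. The three dowels and the block lie in the tote, which is still square. The wedge props the tray and the arm is clear.

```bash
python3 -c "
from station import manip
print(manip.sign_off())"
```

```text
the job is handed in; nothing more can be done
None
```

I handed the job in: the last pictures show the tote square against the bed with all three dowels and the block inside, and the wedge still propping the tipped tray after release. It was driven to about 36 N; its holding force afterwards and the final positions of the jar, tin and cup were not measured, and no verdict came back.

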